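# Show a chassis plate on the inspection flap

### The job

Take only the top chassis plate off the stack and lay it flat on the lowered inspection flap, on its outline in the middle, lengthwise and its end close up to the yellow ledge but not on top of it, and let go of it. Then lift the flap by its red bar until it is level with the red pointer arm beside it, and finish while still holding it there, steady, with the plate lying in place: the flap would fall if let go. Leave the other two plates, the loose wheel, the screwdriver and the pointer where they are.

Things in the scene. Friction and masses are not known exactly. Their poses are not given: they have to be found in the camera images.
- plate_top_deck (a point): Top chassis plate of a stack of three: black deck 130 x 56 x 6 mm (long along x, 56 mm along y) on a keel 126 x 30 x 10 mm under its middle, so the deck's side edges overhang freely and a 10 mm gap lies between the decks' edges in the stack. This point is the deck's centre: 13 mm above the keel's underside, 3 mm below the top face; z is up. The plate is the same either way round.
- plate_mid_deck (a point): The second plate, just under the top one (same shape, same point); must stay.
- plate_low_deck (a point): The bottom plate (same shape, same point); must stay. It lies on a fixed plywood board 170 x 100 x 15 mm.
- flap_seat (a point): Point fixed to the flap where the top plate's deck centre comes when the plate lies in its black outline its end 6 mm short of the yellow ledge (it may slide on to the ledge): 13 mm above the flap's upper face. Flap axes: x from the red bar (robot's side) to the hinge, y along the hinge, z out of its upper face. The ledge's face is 71 mm from here in +x, 30 mm high; the hinge line 101 mm in +x, 18 mm below.
- flap_hinge (a point): Point on the flap's horizontal hinge line (along y) at mid width, 58 mm above the table; axes as flap_seat. The flap is an aluminium panel 205 mm (x) x 180 mm (y) x 10 mm, its upper face 63 mm above the table when down.
- flap_bar (a point): Middle of the flap's red round bar: 12 mm thick, along y, 120 mm between its end arms, 41 mm clear of the flap's free edge, 255 mm from the hinge line in the flap's -x, 58 mm above the table when down with only the table under it. It swings up in a circle about the hinge and may turn between the fingers. Holding the flap up takes some 2 to 5 N here.
- flap (a joint): Angle of the flap above horizontal, rad: 0 down on its stop (start), grows as the bar is raised, up to 1.3. Free hinge: the flap falls if let go. Flap about 0.45 kg.
- mark (a joint): Angle of the red pointer arm above horizontal, rad, about the same hinge line: the angle to which the flap must be raised. It differs each time (0.45 to 0.85). It is stiff and must not be moved.
- mark_tip (a point): Outer end of the red pointer arm (165 x 7 x 8 mm, its tip the highest thing beside the flap, up to 190 mm above the table), which turns on the hinge line 128 mm to the flap's +y side of its middle, in front of a white quadrant; same axes as the flap's when the flap is at the mark: x from the tip towards the hinge.
- stand: The fixed inspection stand, 230 x 190 mm, that carries flap, pointer and quadrant (the quadrant stands 143 mm to +y, up to 185 mm high). Origin at the centre of its underside on the table; x as the lowered flap's; the hinge line is at x = +110 mm.
- wheel_center (a point): Bystander: loose rubber wheel lying flat, 62 mm across, 26 mm high; its centre.
- screwdriver: Bystander: screwdriver with a green handle, 180 mm long, lying on the table along its x.
- plate_top: The same top plate, 16 mm high in all, about 130 g (0.09 to 0.18 kg); origin at the centre of the keel's underside.
Not all that is in view belongs to the job. Leave any pink look-alike of the plate_top alone.

How it is judged (in metres and radians):
On the way, in this order (a step that is already met when the one before it is completed fails the run):
1. the top plate has been lifted off the stack in the fingers (height (world z) of plate_top_deck above 0.085 m and contact force between the fingers and plate_top above 0.5 N), for 0.1 s.
2. the top plate lies released in its place on the lowered flap (x of plate_top_deck in the frame of flap_seat between -0.016 and 0.012 m and y of plate_top_deck in the frame of flap_seat between -0.02 and 0.02 m and z of plate_top_deck in the frame of flap_seat between -0.006 and 0.006 m and angle between the x axis of plate_top_deck and the x axis of flap_seat, either way round below 0.17 rad and contact force between the fingers and plate_top below 0.5 N and value of joint flap below 0.05 rad and linear speed of plate_top below 0.03 m/s), for 0.2 s.
At the end, for the whole second after the job is handed in: Flap within 0.06 rad of the pointer, still (under 0.2 rad/s), held by the fingers (over 1 N). Top plate flat on it, untouched, within 22 mm of the ledge, 20 mm of the middle, 6 mm in height, 0.17 rad of lengthwise. Other plates and bystanders within 30 mm of their start (angle between the x axis of flap_bar and the x axis of mark_tip, either way round below 0.06 rad and value of joint flap above 0.3 rad and velocity of joint flap between -0.2 and 0.2 rad/s and contact force between the fingers and flap above 1 N and x of plate_top_deck in the frame of flap_seat between -0.016 and 0.012 m and y of plate_top_deck in the frame of flap_seat between -0.02 and 0.02 m and z of plate_top_deck in the frame of flap_seat between -0.006 and 0.006 m and angle between the x axis of plate_top_deck and the x axis of flap_seat, either way round below 0.17 rad and contact force between the fingers and plate_top below 0.5 N and distance of each of plate_mid_deck, plate_low_deck, wheel_center, screwdriver from where it was at the start of the episode below 0.03 m); the arm keeps its last pose, push and grip.
It fails at once if one of the other two plates was moved by more than 30 mm (distance of any of plate_mid_deck, plate_low_deck from where it was at the start of the episode above 0.03 m).
It fails at once if the wheel or screwdriver was moved by more than 30 mm (distance of any of wheel_center, screwdriver from where it was at the start of the episode above 0.03 m).
It fails at once if the pointer arm was moved (distance of mark_tip from where it was at the start of the episode above 0.012 m).
It also fails if it takes over 72 s, if anything falls off the work surface, if the arm or the gripper's body presses on something with over 40 N, if the wrist force passes 120 N, or if a joint passes its speed limit or range.

### The arm

A 6-joint arm with a two-finger parallel gripper is mounted at the origin on the work surface. World frame = base frame: x ahead of the robot, y to its left, z up, the work surface at z = 0. Lengths are in mm, angles in rad, forces in N, time in s.
With the tool pointing down it reaches from about 325 to 775 mm from the base axis. Payload 5.5 kg.
Tool frame: the origin (TCP) lies at the centre of the arm's flange, where the gripper is bolted on; the fingertips stand 173 mm ahead of it and the grasp point (between the pads) lies 155 mm ahead of it; z points along the fingers, y is the line along which they close (so a half turn about z gives the same grasp; the last joint's range is limited). The gripper opens to 85 mm and grips with 20 to 120 N. Pads are 22 mm wide; open, the fingers measure 114 mm over their backs; the gripper's body (76 mm by 85 mm) begins 54 mm behind the grasp point. The pads swing forward as they close: fully open they stand 13 mm farther back than shut.
Start: joints at [-1.171, 0.091, 1.231, -0, 1.82, -0.057], TCP at [264.649, -538.497, 404.675] pointing down, gripper open.
Joint ranges: [-2.87, 2.87], [-0.86, 2.18], [0.17, 2.46], [-1.51, 4.65], [0.06, 2.69], [-2.65, 2.65]. Speed limits (rad/s): [2.57, 2.57, 3.01, 3.14, 3.14, 3.14].

### API

Orientations are given as a unit quaternion [w, x, y, z].
In Python, from bench import arm gives the robot as it stands.
- The arm moves only by the tool drive_tool, never from a script. Its argument "targets" is a list that holds one entry, the list of rows, each a list of 7 numbers: the turn, a rotation vector about the tool's x, y, z in rad, then the shift along the tool's x, y, z in mm, then the finger opening in mm, from 0 to 85.4. A call has 1 to 8 rows; each row shifts and turns the commanded pose from where the row before left it, along the tool's axes as they then stand; what a row does not reach is not made up. A row lasts 1/8 s, in which the tool goes at most 62.5 mm and 10.7 degrees, less where a joint would pass 70% of its speed; a pose out of reach is approached as far as the arm can. A call is refused whole if a number of a shift passes 62.5 or a number of a turn 0.188, either way. A call with a gripper value outside its range is refused whole. The fingers move at their own pace and stop on an object; "force" is the grip in N (left out, the last holds). Time passes only in rows, so rows that do not move let the fingers close. It gives the time, the measured TCP pose, the force, the opening and the grip force at its end, in the units of the state.
- arm.get_obs(): the state, without advancing time (a new reading comes with each control period).
- arm.capture(name): name is "scene" or "top"; returns a dict with "color" (400x640x3 uint8, blue, green, red), "K" (3x3 intrinsics, pixels), "dist" ([k1, k2, p1, p2, k3] as OpenCV has them; the pictures are not rectified), "extrinsics" (4x4, takes a point from camera to world coordinates). Camera axes: x right, y down, z forward; pixel columns grow to the right and rows downward; lengths in mm; the calibration is good to about 2 mm. A picture is of the moment at which its call begins. There is no depth.
- arm.hand_in(): hands the job in; it is judged then, once.
The state is a dict: "time": time; "joint_positions": joint angles; "joint_velocities": joint speeds; "tau": joint torques, N m; "eef_pos": TCP position; "ee_rot": TCP orientation; "ft_force": force on the tool from outside, world axes, zero at the start; "torque": the same for the moment, N m; "width": finger opening in mm; "grip_force": force on a finger pad.
Only numpy, scipy, OpenCV 4.12 (cv2) and the standard library are available. Lean on these libraries where they do the work, as an engineer would, in place of code of your own. Each camera call takes 0.05 s, during which the arm holds its last target. There are 200 camera calls.

## Working session

There is one attempt and no reset: what is moved stays moved. The work goes in short steps, Python scripts to look and compute and a tool call to move; the robot and the scene stay as the last step left them, time stands still between calls to the robot, and variables do not carry over. Pictures are saved under pics/ and viewed, at most 10 in all, crops included, and the job is handed in when it is done.

Besides the shell and the picture viewer there is one more tool, called by a JSON object that holds its "name" and its "arguments", one argument or row to a line. drive_tool: Moves the arm, as the interface text tells. Its arguments: {"type":"object","properties":{"targets":{"type":"array","items":{"type":"array","items":{"type":"array","items":{"type":"number"}}}},"force":{"type":"number"}},"required":["targets"]}

```bash
ls; mkdir -p pics; python3 - <<'E'
from bench import arm
import cv2,numpy as np
o=arm.get_obs();print(o)
for n in("scene","top"):
    c=arm.capture(n);cv2.imwrite(f"pics/{n}0.png",c["color"]);np.savez(f"{n}.npz",**{k:np.array(c[k]) for k in c})
    print(n,np.array(c["K"]).round(1).tolist(),np.array(c["dist"]).tolist(),np.array(c["extrinsics"]).round(3).tolist())
E
```

```text
pics
{'time': 0.0, 'joint_positions': array([-1.17069576e+00,  9.18756636e-02,  1.23192876e+00, -1.08288313e-05,
        1.81981729e+00, -5.66925187e-02]), 'joint_velocities': array([ 0.00111037, -0.00026922, -0.0006327 ,  0.00261578,  0.00023853,
        0.00053082]), 'tau': array([-6.98823387e-04, -4.58727944e+01, -4.18025887e+01, -1.81441342e-04,
        1.14469652e-02,  2.35588811e-05]), 'eef_pos': array([ 264.66406821, -538.52948373,  403.5162589 ]), 'ee_rot': array([-9.98712065e-04,  9.74030495e-01,  2.26414586e-01, -1.78515317e-04]), 'ft_force': array([-0.83272759, -0.02638377,  0.35361328]), 'torque': array([-0.05332883, -0.03305341, -0.01552675]), 'grip_force': 0.0, 'width': 85.43331877984005}
scene [[480.4, 0.0, 324.3], [0.0, 480.4, 197.1], [0.0, 0.0, 1.0]] [-0.023408302650665458, 0.0, 0.0, 0.0, 0.0] [[0.032, 0.619, -0.785, 1466.675], [0.999, -0.03, 0.017, 19.785], [-0.013, -0.785, -0.619, 811.104], [0.0, 0.0, 0.0, 1.0]]
top [[399.9, 0.0, 318.1], [0.0, 399.9, 198.5], [0.0, 0.0, 1.0]] [-0.08564097274371714, 0.0, 0.0, 0.0, 0.0] [[0.004, -0.997, 0.078, 479.54], [-1.0, -0.005, -0.006, 40.646], [0.006, -0.078, -0.997, 1052.854], [0.0, 0.0, 0.0, 1.0]]
```

View pics/scene0.png

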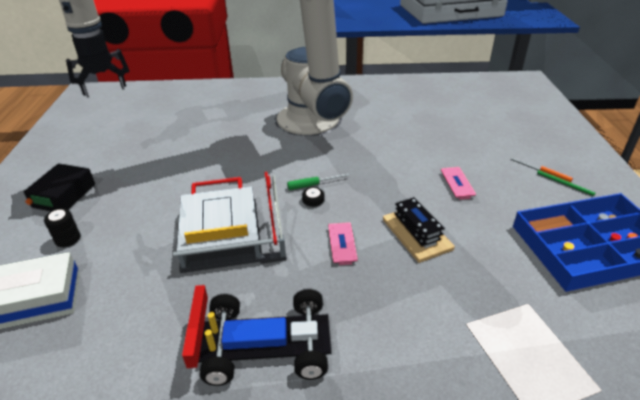

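View pics/top0.png

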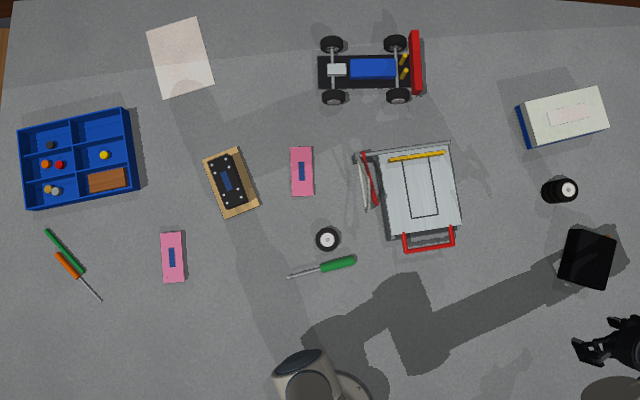

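Top view: the real stack is the black plate on the board at (230,182). The look-alikes are pink plates at (302,171) and (173,257), plus black objects at (588,258) and on the car at (370,70). I choose (230,182), and will check it in one crop along with the flap.

```bash
cat > h.py <<'E'
import numpy as np,cv2
def load(n): return np.load(n+".npz")
def ray(c,uv):
    p=cv2.undistortPoints(np.array(uv,float).reshape(-1,1,2),c["K"],c["dist"])[:,0]
    E=c["extrinsics"]; d=np.c_[p,np.ones(len(p))]@E[:3,:3].T
    return E[:3,3],d
def onz(c,uv,z):
    o,d=ray(c,uv); return o+d*((z-o[2])/d[:,2])[:,None]
def proj(c,P):
    E=np.linalg.inv(c["extrinsics"]); 
    return cv2.projectPoints(np.array(P,float).reshape(-1,1,3),cv2.Rodrigues(E[:3,:3])[0],E[:3,3],c["K"],c["dist"])[0][:,0]
E
python3 - <<'E'
from h import *
c=load("top");im=c["color"]
a=cv2.resize(im[135:235,190:270],None,fx=5,fy=5,interpolation=cv2.INTER_CUBIC)
b=cv2.resize(im[135:260,345:475],None,fx=3,fy=4/4*3,interpolation=cv2.INTER_CUBIC)
m=np.zeros((500,800,3),np.uint8);m[:500,:400]=a;m[:375,405:795]=b
cv2.imwrite("pics/crop.png",m)
hsv=cv2.cvtColor(im,cv2.COLOR_BGR2HSV)
def show(nm,mask,roi):
    M=np.zeros_like(mask);x0,y0,x1,y1=roi;M[y0:y1,x0:x1]=mask[y0:y1,x0:x1]
    cs,_=cv2.findContours(M,0,2);cs=[k for k in cs if cv2.contourArea(k)>15]
    for k in cs: print(nm,cv2.contourArea(k),cv2.boxPoints(cv2.minAreaRect(k)).round(1).tolist())
    return cs
dark=cv2.inRange(hsv,(0,0,0),(180,255,70))
k=max(show("dark",dark,(205,145,260,220)),key=cv2.contourArea)
print(onz(c,cv2.boxPoints(cv2.minAreaRect(k)),63).round(1)); r=cv2.minAreaRect(k);print("ctr",onz(c,[r[0]],63))
red=cv2.inRange(hsv,(0,140,80),(8,255,255))|cv2.inRange(hsv,(172,140,80),(180,255,255))
show("redbar",red,(395,220,470,260));show("ptr",red,(350,145,385,215))
yel=cv2.inRange(hsv,(18,140,120),(32,255,255))
k=max(show("ledge",yel,(380,140,455,170)),key=cv2.contourArea);print(onz(c,cv2.boxPoints(cv2.minAreaRect(k)),93).round(1))
E
```

```text
dark 1217.5 [[206.6999969482422, 161.1999969482422], [230.10000610351562, 152.0], [249.39999389648438, 201.10000610351562], [226.0, 210.3000030517578]]
[[649.2 315.5  63. ]
 [672.8 256.8  63. ]
 [549.3 205.5  63. ]
 [526.1 263.5  63. ]]
ctr [[598.95039512 260.07355988  63.        ]]
redbar 274.5 [[400.29998779296875, 232.39999389648438], [451.6000061035156, 224.5], [454.8999938964844, 245.8000030517578], [403.6000061035156, 253.6999969482422]]
ptr 105.0 [[358.8999938964844, 151.60000610351562], [363.5, 150.3000030517578], [378.5, 204.60000610351562], [373.8999938964844, 205.89999389648438]]
ledge 134.0 [[388.79998779296875, 157.60000610351562], [444.0, 149.6999969482422], [444.5, 153.39999389648438], [389.29998779296875, 161.1999969482422]]
[[ 655.1 -137.    93. ]
 [ 676.1 -274.1   93. ]
 [ 667.  -275.2   93. ]
 [ 646.1 -138.1   93. ]]
```

View pics/crop.png

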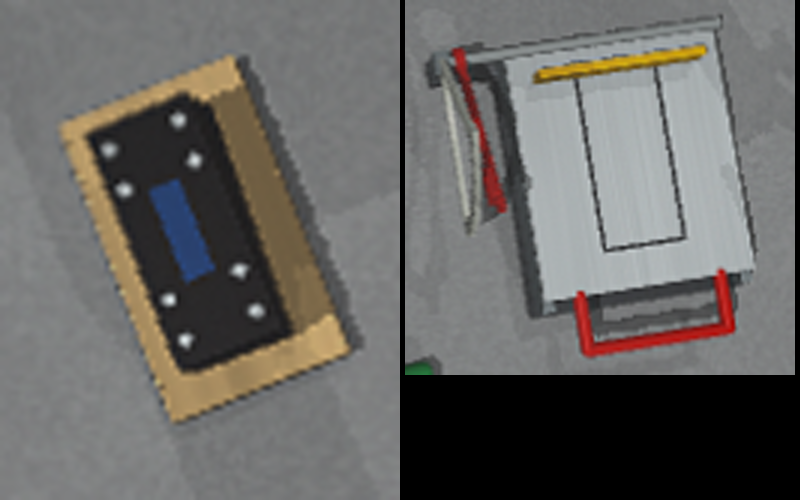

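The crop confirms the stack: black deck with silver screws and a blue label, on the board. On the right are the outline, the yellow ledge, the red bar and the pointer. Next I measure the screws, bar, ledge and pointer precisely in both views.

```bash
python3 - <<'E'
from h import *
c=load("top");im=c["color"];s=load("scene")
g=cv2.resize(im[135:235,190:270],None,fx=8,fy=8,interpolation=cv2.INTER_CUBIC)
hsv=cv2.cvtColor(g,cv2.COLOR_BGR2HSV)
m=cv2.inRange(hsv,(0,0,110),(180,60,255))
# screws: bright grey blobs inside board
n,l,st,ce=cv2.connectedComponentsWithStats(m)
pts=[]
for i in range(1,n):
    if 30<st[i,4]<600:
        uv=(ce[i]+.5)/8-.5+[190,135]
        if 205<uv[0]<255 and 150<uv[1]<212: pts.append(uv)
pts=np.array(pts);W=onz(c,pts,64)
print(len(pts));print(W[:,:2].round(1).tolist());ctr=W.mean(0);_,_,v=np.linalg.svd((W-ctr)[:,:2]);print("ctr",ctr,"long dir deg",np.degrees(np.arctan2(v[0,1],v[0,0])))
print("proj into scene",proj(s,[ctr]))
f=lambda x,y:(345+(x-405+.5)/3-.5,135+(y+.5)/3-.5)
bar=onz(c,[f(590,349),f(730,328)],63);print("bar",bar.round(1))
led=onz(c,[f(537,76),f(706,50)],93);print("ledge",led.round(1),"len",np.linalg.norm(led[0]-led[1]))
out=onz(c,[f(578,82),f(656,70),f(605,249),f(685,237)],63);print("outline",out.round(1).tolist(),out.mean(0))
edge=onz(c,[f(507,60),f(717,28),f(545,302),f(753,268)],63);print("edge",edge.round(1).tolist())
S=s["color"]
for q,P in(("led",led.mean(0)),("bar",bar.mean(0)),("out",out.mean(0))):print(q,proj(s,[P]).round(1))
hs=cv2.cvtColor(S,cv2.COLOR_BGR2HSV);red=cv2.inRange(hs,(0,130,70),(8,255,255))|cv2.inRange(hs,(172,130,70),(180,255,255))
yy,xx=np.nonzero(red[165:265,255:290]);print("scene ptr v:",[(int(v+165),round(xx[yy==v].mean()+255,1)) for v in sorted(set(yy))[::6]], yy.min()+165,yy.max()+165)
cv2.imwrite("pics/crop2.png",cv2.resize(S[165:275,165:295],None,fx=6,fy=5,interpolation=cv2.INTER_CUBIC))
E
```

```text
8
[[656.0, 268.3], [640.8, 303.2], [635.6, 259.7], [620.5, 294.8], [580.3, 235.9], [565.4, 270.9], [560.1, 227.2], [545.3, 262.3]]
ctr [600.47790248 265.27743031  64.        ] long dir deg -156.73407177324262
proj into scene [[419.36957092 215.21852977]]
bar [[ 427.3 -184.2   63. ]
 [ 444.4 -302.1   63. ]]
ledge [[ 649.2 -136.6   93. ]
 [ 672.1 -276.6   93. ]] len 141.92479561438333
outline [[649.7, -176.7, 63.0], [660.5, -243.2, 63.0], [509.8, -197.5, 63.0], [520.0, -265.1, 63.0]] [ 585.00049744 -220.61031928   63.        ]
edge [[667.8, -117.0, 63.0], [697.2, -296.6, 63.0], [465.9, -147.0, 63.0], [494.2, -322.6, 63.0]]
led [[215.8 229.2]]
bar [[216. 181.]]
out [[216.4 217.6]]
scene ptr v: [(172, np.float64(265.5)), (178, np.float64(267.5)), (184, np.float64(268.5)), (190, np.float64(268.0)), (196, np.float64(269.0)), (202, np.float64(269.5)), (208, np.float64(270.5)), (214, np.float64(271.0)), (220, np.float64(272.0)), (226, np.float64(272.5)), (232, np.float64(273.5)), (238, np.float64(274.0))] 172 243
```

View pics/crop2.png

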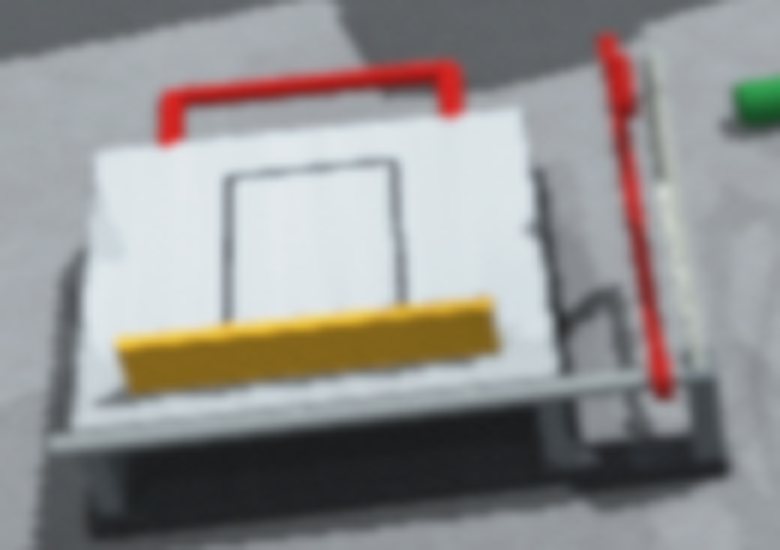

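```bash
cat >> h.py <<'E'
from scipy.spatial.transform import Rotation as R
A=np.radians(9.0); FX=np.array([np.cos(A),np.sin(A),0]); FY=np.array([-np.sin(A),np.cos(A),0]); Z=np.array([0,0,1.])
SEAT=np.array([587.5,-218.7,76]); HINGE=SEAT+101*FX-18*Z; BAR=HINGE-255*FX
def down(yaw_deg):   # tool down, tool x at yaw
    a=np.radians(yaw_deg);x=np.array([np.cos(a),np.sin(a),0]);return R.from_matrix(np.c_[x,np.cross(-Z,x),-Z])
def state():
    from bench import arm
    o=arm.get_obs();q=o["ee_rot"];return o,np.array(o["eef_pos"]),R.from_quat([q[1],q[2],q[3],q[0]])
def delta(pos,rot):  # tool-frame shift and turn from measured pose
    o,p,r=state();print("t",round(o["time"],2),"pos",p.round(1),"shift",(r.inv().apply(np.array(pos)-p)).round(1),"turn",(r.inv()*rot).as_rotvec().round(4),"ft",o["ft_force"].round(1),"w",round(o["width"],1),"grip",round(o["grip_force"],1),"j",o["joint_positions"].round(2))
E
python3 - <<'E'
from h import *
from scipy.optimize import least_squares as L
c,s=load("top"),load("scene")
P=lambda t:HINGE+128*FY-165*(np.cos(t)*FX-np.sin(t)*Z)+4*(np.sin(t)*FX+np.cos(t)*Z)
ut,us=np.array([376.4,205.3]),np.array([265.4,172.2])
for w in((1,0),(0,1),(1,1)):
    r=L(lambda t:np.r_[w[0]*(proj(c,[P(t[0])])[0]-ut),w[1]*(proj(s,[P(t[0])])[0]-us)],[.6]);print(w,r.x,r.fun.round(1))
# free triangulation
o1,d1=ray(c,[ut]);o2,d2=ray(s,[us]);d1=d1[0]/np.linalg.norm(d1);d2=d2[0]/np.linalg.norm(d2)
M=(np.eye(3)-np.outer(d1,d1));N=(np.eye(3)-np.outer(d2,d2));p=np.linalg.solve(M+N,M@o1+N@o2);q=p-HINGE
print(p,"flapframe",q@FX,q@FY,q[2],"ang",np.arctan2(q[2],-q@FX)-4/165)
print(HINGE,BAR)
delta([600.5,265.3,420],down(23.3))
E
```

```text
(1, 0) [0.59682199] [0.5 0.  0.  0. ]
(0, 1) [0.62969304] [ 0.  -0.   0.3 -0. ]
(1, 1) [0.60322733] [ 0.5 -0.3  0.3  0.6]
[534.61582001 -97.08037834 155.97688968] flapframe -134.2075875200215 128.39519070904768 97.97688967850215 ang 0.6063613416743887
[ 687.2565224  -202.90011903   58.        ] [ 435.39599555 -242.79090762   58.        ]
t 0.1 pos [ 264.6 -538.5  403.6] shift [ 656.  -573.3  -15.3] turn [-0.0018 -0.0001  0.0501] ft [ 1.   0.1 -0.2] w 85.3 grip 0.0 j [-1.17  0.09  1.23 -0.    1.82 -0.06]
```

{"name": "drive_tool", "arguments": {
  "targets": [
    [[0,0,0,46,-40.2,-4,75],[0,0,0,46,-40.2,-4,75],[0,0,0,46,-40.2,-4,75],[0,0,0,46,-40.2,-3,75],[0,0,0,46,-40.2,0,75],[0,0,0,46,-40.2,0,75],[0,0,0,46,-40.2,0,75],[0,0,0,46,-40.2,0,75]]
  ],
  "force": 40
}}

```text
time: 1.1
eef_pos: [453.3, -85.6, 419.4]
ee_rot: [0.0, 0.974, 0.226, -0.0]
ft_force: [2.0, -1.0, 1.3]
width: 74.9
grip_force: 0.0
```

{"name": "drive_tool", "arguments": {
  "targets": [
    [[0,0,0,46,-40.2,0,75],[0,0,0,46,-40.2,0,75],[0,0,0,46,-40.2,0,75],[0,0,0,46,-40.2,0,75],[0,0,0,46,-40.2,0,75],[0,0,0.05,46,-40.2,0,75],[0,0,0,0,0,0,75],[0,0,0,0,0,0,75]]
  ]
}}

```text
time: 2.1
eef_pos: [594.5, 250.6, 418.9]
ee_rot: [0.0, 0.979, 0.202, -0.001]
ft_force: [0.1, -0.4, 0.4]
width: 75.0
grip_force: 0.0
```

```bash
python3 - <<'E'
from h import *
delta([600.5,265.3,290],down(23.3))
E
```

```text
t 2.1 pos [594.5 250.6 418.9] shift [ 11.6 -11.1 128.9] turn [0.0005 0.0017 0.0007] ft [ 0.1 -0.4  0.4] w 75.0 grip 0.0 j [ 0.35  0.22  1.06 -0.    1.86  1.51]
```

{"name": "drive_tool", "arguments": {
  "targets": [
    [[0,0.002,0,11.6,-11.1,40,75],[0,0,0,0,0,45,75],[0,0,0,0,0,44,75],[0,0,0,0,0,0,75],[0,0,0,0,0,0,75]]
  ]
}}

```text
time: 2.72
eef_pos: [601.0, 264.6, 293.8]
ee_rot: [-0.0, 0.979, 0.201, 0.003]
ft_force: [0.4, -1.2, 1.1]
width: 75.3
grip_force: 0.0
```

```bash
python3 - <<'E'
from h import *
from bench import arm
delta([600.5,265.3,223],down(23.3))
c=arm.capture("top");s=arm.capture("scene")
a=cv2.resize(c["color"][145:225,185:275],None,fx=4,fy=4,interpolation=2);b=cv2.resize(s["color"][160:260,370:470],None,fx=4,fy=4,interpolation=2)
m=np.zeros((400,770,3),np.uint8);m[:320,:360]=a;m[:,365:765]=b;cv2.imwrite("pics/c3.png",m)
E
```

```text
t 2.73 pos [601.  264.6 293.8] shift [-0.6 -0.9 70.8] turn [ 0.0003 -0.0056 -0.001 ] ft [ 0.4 -1.2  1.1] w 75.3 grip 0.0 j [ 0.36  0.25  1.25 -0.    1.64  1.53]
```

View pics/c3.png

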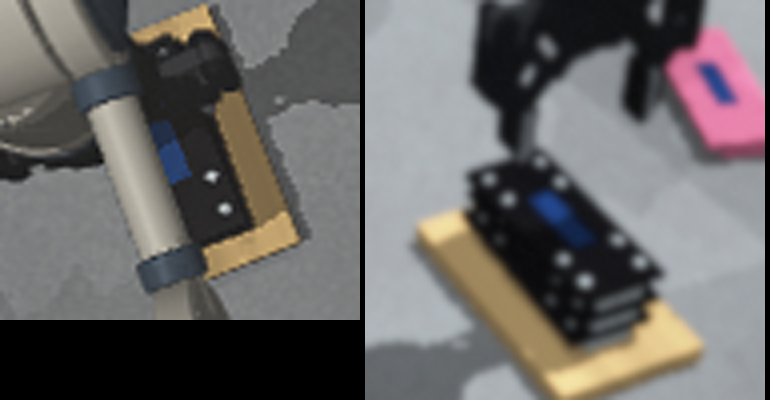

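The fingers (right panel, tips near (517,150) and (640,105)) straddle the deck's long sides above the stack. I descend, then close.

{"name": "drive_tool", "arguments": {
  "targets": [
    [[0,0,0,-0.6,-0.9,30,75],[0,0,0,0,0,25,75],[0,0,0,0,0,10,75],[0,0,0,0,0,5,75],[0,0,0,0,0,0,75],[0,0,0,0,0,0,75]]
  ]
}}

```text
time: 3.58
eef_pos: [600.3, 266.3, 222.1]
ee_rot: [-0.0, 0.979, 0.202, 0.002]
ft_force: [0.1, -0.1, 0.6]
width: 75.1
grip_force: 0.0
```

```bash
python3 - <<'E'
from h import *
delta([600.5,265.3,223],down(23.3))
E
```

```text
t 3.58 pos [600.3 266.3 222.1] shift [-0.2  0.9 -0.9] turn [ 0.0001 -0.004   0.0002] ft [ 0.1 -0.1  0.6] w 75.1 grip 0.0 j [0.37 0.28 1.34 0.   1.51 1.53]
```

{"name": "drive_tool", "arguments": {
  "targets": [
    [[0,-0.004,0,-0.2,0.9,-1,60],[0,0,0,0,0,0,52],[0,0,0,0,0,0,50],[0,0,0,0,0,0,50],[0,0,0,0,0,0,50],[0,0,0,0,0,0,50]]
  ],
  "force": 40
}}

```text
time: 4.32
eef_pos: [600.4, 265.3, 223.0]
ee_rot: [0.0, 0.979, 0.202, -0.0]
ft_force: [-0.3, -0.6, 5.3]
width: 54.4
grip_force: 42.9
```

{"name": "drive_tool", "arguments": {
  "targets": [
    [[0,0,0,0,0,-3,50],[0,0,0,0,0,-5,50],[0,0,0,0,0,-8,50],[0,0,0,0,0,-15,50],[0,0,0,0,0,-20,50],[0,0,0,0,0,0,50]]
  ]
}}

```text
time: 5.08
eef_pos: [600.8, 265.5, 276.6]
ee_rot: [-0.0, 0.979, 0.202, 0.002]
ft_force: [0.4, 0.1, -0.5]
width: 54.3
grip_force: 42.4
```

```bash
python3 - <<'E'
from h import *
from bench import arm
delta([600.5,265.3,450],down(23.3))
s=arm.capture("scene");cv2.imwrite("pics/c4.png",cv2.resize(s["color"][150:270,360:480],None,fx=4,fy=4,interpolation=2))
E
```

```text
t 5.08 pos [600.8 265.5 276.6] shift [ 3.000e-01  1.000e-01 -1.734e+02] turn [ 0.0002 -0.0039  0.0002] ft [ 0.4  0.1 -0.5] w 54.3 grip 42.4 j [ 0.36  0.25  1.28 -0.    1.61  1.53]
```

View pics/c4.png

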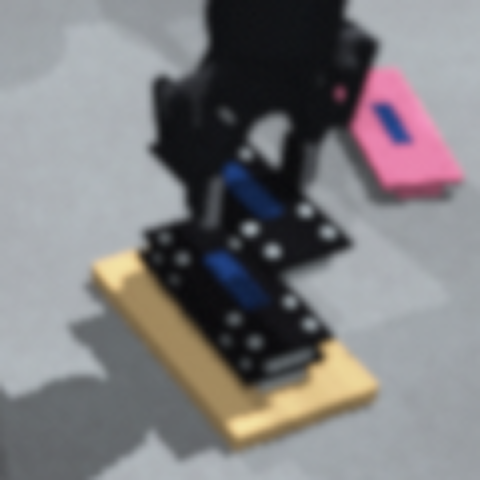

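The picture shows only the top plate in the fingers, level (label at (252,190)), with two plates still on the board. Next: up and over to the flap.

{"name": "drive_tool", "arguments": {
  "targets": [
    [[0,0,0,0,0,-30,50],[0,0,0,0,0,-45,50],[0,0,0,0,0,-50,50],[0,0,0,0,0,-43,50],[0,0,0.05,0,0,0,50],[0,0,0.1,0,0,0,50],[0,0,0.1,0,0,0,50],[0,0,0,0,0,0,50]]
  ]
}}

```text
time: 6.12
eef_pos: [600.7, 265.5, 439.9]
ee_rot: [0.0, 0.997, 0.079, -0.002]
ft_force: [-0.2, -0.3, -0.6]
width: 54.7
grip_force: 42.7
```

```bash
python3 - <<'E'
from h import *
delta([587.5,-218.7,445],down(9))
E
```

```text
t 6.12 pos [600.7 265.5 439.9] shift [-89.1 476.1  -4.5] turn [0.0007 0.0032 0.0006] ft [-0.2 -0.3 -0.6] w 54.7 grip 42.7 j [ 0.36  0.26  0.98 -0.    1.91  1.78]
```

{"name": "drive_tool", "arguments": {
  "targets": [
    [[0,0,0,-5.1,26,-2,50],[0,0,0,-8,45,-2,50],[0,0,0,-10,55,0,50],[0,0,0,-10,55,0,50],[0,0,0,-10,55,0,50],[0,0,0,-10,55,0,50],[0,0,0,-10,55,0,50],[0,0,0,-10,50,0,50]]
  ]
}}

```text
time: 7.12
eef_pos: [589.9, -139.1, 444.6]
ee_rot: [0.0, 0.997, 0.079, -0.001]
ft_force: [-0.1, 0.2, -1.2]
width: 54.8
grip_force: 42.7
```

{"name": "drive_tool", "arguments": {
  "targets": [
    [[0,0,0,-8,40,0,50],[0,0,0,-8,40,0,50],[0,0,0,0,0,0,50],[0,0,0,0,0,0,50]]
  ]
}}

```text
time: 7.62
eef_pos: [587.0, -218.4, 444.8]
ee_rot: [-0.0, 0.997, 0.079, -0.001]
ft_force: [-0.2, 0.4, -1.6]
width: 54.6
grip_force: 42.7
```

```bash
python3 - <<'E'
from h import *
delta([587.5,-218.7,280],down(9))
E
```

```text
t 7.62 pos [ 587.  -218.4  444.8] shift [  0.8   0.4 164.8] turn [-0.0004  0.0022  0.0008] ft [-0.2  0.4 -1.6] w 54.6 grip 42.7 j [-0.41  0.18  1.07 -0.    1.9   1.  ]
```

{"name": "drive_tool", "arguments": {
  "targets": [
    [[0,0.002,0,0.8,0.4,30,50],[0,0,0,0,0,40,50],[0,0,0,0,0,40,50],[0,0,0,0,0,40,50],[0,0,0,0,0,14,50],[0,0,0,0,0,0,50],[0,0,0,0,0,0,50]]
  ]
}}

```text
time: 8.5
eef_pos: [588.2, -218.9, 283.7]
ee_rot: [0.001, 0.997, 0.079, 0.002]
ft_force: [0.4, 0.0, -1.9]
width: 54.4
grip_force: 42.7
```

```bash
python3 - <<'E'
from h import *
from bench import arm
delta([587.5,-218.7,239],down(9))
c=arm.capture("top");s=arm.capture("scene")
a=cv2.resize(c["color"][135:260,345:475],None,fx=3,fy=3,interpolation=2);b=cv2.resize(s["color"][140:260,165:295],None,fx=3,fy=3,interpolation=2)
m=np.zeros((380,790,3),np.uint8);m[:375,:390]=a;m[:360,395:785]=b;cv2.imwrite("pics/c5.png",m)
E
```

```text
t 8.5 pos [ 588.2 -218.9  283.7] shift [-0.9 -0.4 44.7] turn [ 0.0024 -0.0032  0.0003] ft [ 0.4  0.  -1.9] w 54.4 grip 42.7 j [-0.41  0.17  1.36 -0.    1.61  1.  ]
```

View pics/c5.png

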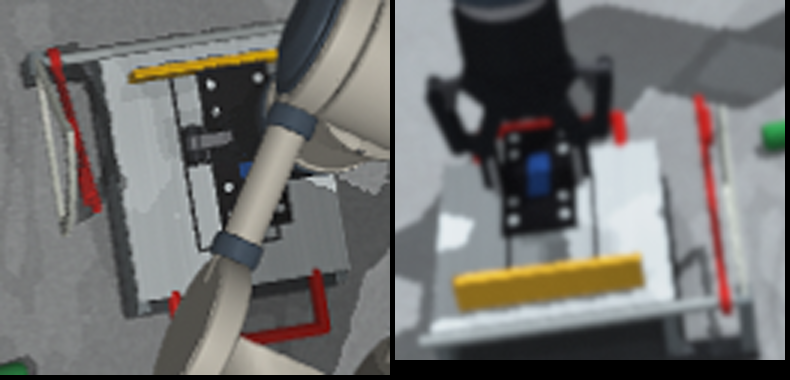

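The plate is centred over the outline and lengthwise in both panels, clear of the ledge. I lower it slowly.

{"name": "drive_tool", "arguments": {
  "targets": [
    [[0,-0.003,0,-0.9,-0.4,12,50],[0,0,0,0,0,14,50],[0,0,0,0,0,10,50],[0,0,0,0,0,4,50],[0,0,0,0,0,2,50],[0,0,0,0,0,0,50],[0,0,0,0,0,0,50]]
  ]
}}

```text
time: 9.48
eef_pos: [586.9, -218.8, 239.5]
ee_rot: [0.001, 0.997, 0.078, -0.001]
ft_force: [-0.5, -0.0, -1.3]
width: 54.9
grip_force: 42.8
```

```bash
python3 - <<'E'
from h import *
delta([587.5,-218.7,239],down(9))
E
```

```text
t 9.47 pos [ 586.9 -218.8  239.5] shift [ 0.7 -0.   0.5] turn [ 0.001   0.0022 -0.0003] ft [-0.5 -0.  -1.3] w 54.9 grip 42.8 j [-0.41  0.19  1.41 -0.    1.54  1.  ]
```

{"name": "drive_tool", "arguments": {
  "targets": [
    [[0,0.001,0,0.4,0,1,50],[0,0,0,0,0,0,50],[0,0,0,0,0,0,50]]
  ]
}}

```text
time: 9.85
eef_pos: [587.1, -218.8, 238.9]
ee_rot: [0.001, 0.997, 0.078, -0.001]
ft_force: [-3.4, 0.2, 5.0]
width: 54.8
grip_force: 43.3
```

{"name": "drive_tool", "arguments": {
  "targets": [
    [[0,0,0,0,0,1,50],[0,0,0,0,0,0,50],[0,0,0,0,0,0,50]]
  ]
}}

```text
time: 10.22
eef_pos: [587.1, -218.8, 238.8]
ee_rot: [0.001, 0.997, 0.078, -0.0]
ft_force: [-5.4, 0.9, 9.6]
width: 54.8
grip_force: 43.7
```

Contact. Release and retreat.

{"name": "drive_tool", "arguments": {
  "targets": [
    [[0,0,0,0,0,-1,58],[0,0,0,0,0,0,66],[0,0,0,0,0,0,76],[0,0,0,0,0,0,76],[0,0,0,0,0,0,76],[0,0,0,0,0,0,76],[0,0,0,0,0,0,76]]
  ]
}}

```text
time: 11.1
eef_pos: [587.1, -218.7, 238.1]
ee_rot: [0.0, 0.997, 0.078, -0.001]
ft_force: [0.2, -0.1, -0.0]
width: 76.0
grip_force: 0.0
```

{"name": "drive_tool", "arguments": {
  "targets": [
    [[0,0,0,0,0,-10,76],[0,0,0,0,0,-20,76],[0,0,0,0,0,-40,76],[0,0,0,0,0,-40,76],[0,0,0,0,0,-20,60],[0,0,0,-50,0,0,50],[0,0,0,-50,0,0,50],[0,0,0,-40,0,0,40]]
  ]
}}

```text
time: 12.1
eef_pos: [447.5, -240.6, 368.4]
ee_rot: [0.0, 0.997, 0.078, -0.001]
ft_force: [0.2, -0.3, 0.6]
width: 39.8
grip_force: 0.0
```

{"name": "drive_tool", "arguments": {
  "targets": [
    [[0,0,-0.18,0,0,0,40],[0,0,-0.18,0,0,0,40],[0,0,-0.18,0,0,0,40],[0,0,-0.18,0,0,0,40],[0,0,-0.18,0,0,0,40],[0,0,-0.18,0,0,0,40],[0,0,-0.18,0,0,0,40],[0,0,-0.18,0,0,0,40]]
  ]
}}

```text
time: 13.1
eef_pos: [449.0, -240.5, 368.4]
ee_rot: [-0.001, 0.696, 0.718, -0.001]
ft_force: [0.6, -0.4, -0.7]
width: 40.2
grip_force: 0.0
```

```bash
python3 - <<'E'
from h import *
from bench import arm
delta([BAR[0],BAR[1],330],down(99))
c=arm.capture("top");s=arm.capture("scene")
np.savez("top1.npz",**{k:np.array(c[k]) for k in c})
a=cv2.resize(c["color"][135:260,345:475],None,fx=3,fy=3,interpolation=2);b=cv2.resize(s["color"][140:260,165:295],None,fx=3,fy=3,interpolation=2)
m=np.zeros((380,790,3),np.uint8);m[:375,:390]=a;m[:360,395:785]=b;cv2.imwrite("pics/c6.png",m)
E
```

```text
t 13.1 pos [ 449.  -240.5  368.4] shift [ -1.9 -13.6  38.5] turn [-0.0021  0.0005 -0.1252] ft [ 0.6 -0.4 -0.7] w 40.2 grip 0.0 j [-0.56 -0.16  1.54 -0.    1.76 -0.59]
```

View pics/c6.png

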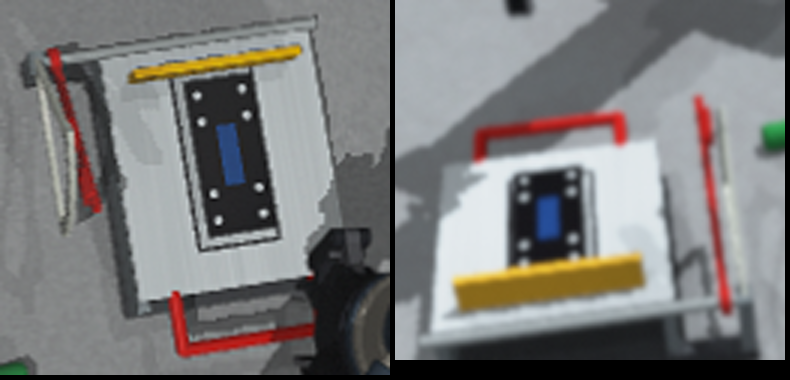

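The plate is released and lies in the outline, lengthwise, just short of the ledge (left panel (230,153)). Next, over to the bar.

{"name": "drive_tool", "arguments": {
  "targets": [
    [[0,0,-0.125,0,0,0,36],[-0.002,0,0,-1.9,-13,10,36],[0,0,0,0,0,28,36],[0,0,0,0,0,0,36],[0,0,0,0,0,0,36]]
  ]
}}

```text
time: 13.82
eef_pos: [436.6, -244.3, 331.3]
ee_rot: [0.001, 0.652, 0.758, -0.0]
ft_force: [0.8, -0.3, 1.4]
width: 35.9
grip_force: 0.0
```

```bash
python3 - <<'E'
from h import *
c=load("top1");im=c["color"]
g=cv2.resize(im[155:220,400:440],None,fx=8,fy=8,interpolation=2);hsv=cv2.cvtColor(g,cv2.COLOR_BGR2HSV)
dark=cv2.inRange(g,(0,0,0),(70,70,70));k=max(cv2.findContours(dark,0,2)[0],key=cv2.contourArea)
hull=cv2.fillConvexPoly(np.zeros_like(dark),cv2.convexHull(k),255)
m=cv2.erode(hull,np.ones((17,17)))&cv2.inRange(hsv,(0,0,110),(180,60,255))
n,l,st,ce=cv2.connectedComponentsWithStats(m)
p=np.array([(ce[i]+.5)/8-.5+[400,155] for i in range(1,n) if 30<st[i,4]<600]);W=onz(c,p,80)
q=W.mean(0)-SEAT;print(len(p),"plate in flap frame",q@FX,q@FY)
delta([BAR[0],BAR[1],212],down(99))
E
```

```text
8 plate in flap frame -0.14007416634773584 -0.6570471564291936
t 13.82 pos [ 436.6 -244.3  331.3] shift [  1.8  -1.  119.3] turn [ 0.0005  0.0009 -0.0077] ft [ 0.8 -0.3  1.4] w 35.9 grip 0.0 j [-0.58 -0.18  1.62 -0.    1.7  -0.73]
```

Plate is within 1 mm of the seat. Now descend onto the bar.

{"name": "drive_tool", "arguments": {
  "targets": [
    [[0,0,-0.008,1.8,-1,30,36],[0,0,0,0,0,40,36],[0,0,0,0,0,30,36],[0,0,0,0,0,14,36],[0,0,0,0,0,5,36],[0,0,0,0,0,0,36],[0,0,0,0,0,0,36]]
  ]
}}

```text
time: 14.7
eef_pos: [435.6, -243.0, 212.9]
ee_rot: [0.001, 0.649, 0.761, 0.0]
ft_force: [0.8, -1.0, -0.9]
width: 35.8
grip_force: 0.0
```

{"name": "drive_tool", "arguments": {
  "targets": [
    [[0,0,0,0,0,0,20],[0,0,0,0,0,0,14],[0,0,0,0,0,0,9],[0,0,0,0,0,0,9],[0,0,0,0,0,0,9],[0,0,0,0,0,0,9]]
  ],
  "force": 40
}}

```text
time: 15.45
eef_pos: [434.6, -243.1, 211.9]
ee_rot: [-0.0, 0.649, 0.761, -0.001]
ft_force: [-6.1, 0.1, 4.8]
width: 10.5
grip_force: 39.1
```

```bash
python3 - <<'E'
from h import *
delta([BAR[0],BAR[1],212],down(99))
o,p,r=state()
# lift about hinge: tool turns with flap; total 0.605 in N steps, shift taken in axes before the turn / after
N=16;t=.605/N
H=np.array([HINGE[0],HINGE[1],58]); w=R.from_rotvec(FY*t)  # +y_f rotation: -x side goes up
p2=H+w.apply(p-H); print("row turn",(r.inv()*w*r).as_rotvec().round(4),"shift before",r.inv().apply(p2-p).round(2),"after",(w*r).inv().apply(p2-p).round(2), "world",p2-p)
pe=H+R.from_rotvec(FY*.605).apply(p-H);print("end",pe)
E
```

```text
t 15.45 pos [ 434.6 -243.1  211.9] shift [ 0.1  0.8 -0.1] turn [-0.0023  0.0008  0.0014] ft [-6.1  0.1  4.8] w 10.5 grip 39.1 j [-0.58 -0.14  1.8  -0.    1.48 -0.74]
row turn [ 0.0378  0.0001 -0.    ] shift before [-0.02  5.98 -9.58] after [-0.02  5.61 -9.79] world [5.92716229 0.93877028 9.5617934 ]
end [ 565.89470473 -222.26395812  330.10212866]
```

{"name": "drive_tool", "arguments": {
  "targets": [
    [[0.019,0,0,0,1.9,-4.85,9],[0.019,0,0,0,2.9,-4.85,9],[0.019,0,0,0,2.9,-4.85,9],[0.019,0,0,0,2.9,-4.85,9],[0,0,0,0,0,0,9],[0,0,0,0,0,0,9]]
  ]
}}

```text
time: 16.2
eef_pos: [446.3, -241.1, 230.4]
ee_rot: [-0.024, 0.648, 0.761, -0.029]
ft_force: [1.4, -3.8, -3.5]
width: 10.4
grip_force: 39.3
```

```bash
cat >> h.py <<'E'
P0=np.array([435.2,-242.9,212.]); 
def lift(th,N):
    H=HINGE;o,p,r=state();f=o["ft_force"]
    cur=r.as_matrix()[:,2];ang=np.arctan2(-cur@FX,-cur[2])
    print("tilt",ang.round(4),"radial f",round(f@(np.cos(ang)*FX-np.sin(ang)*Z),1),"tang f",round(f@(np.sin(ang)*FX+np.cos(ang)*Z),1))
    W=R.from_rotvec(FY*th);delta(H+W.apply(P0-H),W*down(99))
    print("arc now",(r.inv().apply(H+R.from_rotvec(FY*ang).apply(P0-H)-p)).round(2))
E
python3 - <<'E'
from h import *
lift(.076,1)
E
```

```text
tilt 0.0756 radial f 1.1 tang f -3.5
t 16.2 pos [ 446.3 -241.1  230.4] shift [-0.   1.1 -0.7] turn [0.0004 0.0011 0.002 ] ft [ 1.4 -3.8 -3.5] w 10.4 grip 39.3 j [-0.55 -0.09  1.73 -0.05  1.57 -0.7 ]
arc now [-0.04  1.03 -0.57]
```

{"name": "drive_tool", "arguments": {
  "targets": [
    [[0.03,0,0,0,4.6,-7.7,9],[0.0378,0,0,0,5.8,-9.7,9],[0.0378,0,0,0,5.8,-9.7,9],[0.0378,0,0,0,5.8,-9.7,9],[0.0378,0,0,0,5.8,-9.7,9],[0.0378,0,0,0,5.8,-9.7,9],[0,0,0,0,0,0,9],[0,0,0,0,0,0,9]]
  ]
}}

```text
time: 17.2
eef_pos: [488.9, -234.3, 280.1]
ee_rot: [-0.094, 0.642, 0.753, -0.111]
ft_force: [6.2, -4.2, -4.3]
width: 10.5
grip_force: 39.7
```

```bash
python3 - <<'E'
from h import *
lift(.605,1)
E
```

```text
tilt 0.2923 radial f 6.4 tang f -2.5
t 17.2 pos [ 488.9 -234.3  280.1] shift [ -0.4  60.8 -70.3] turn [0.3127 0.0023 0.0019] ft [ 6.2 -4.2 -4.3] w 10.5 grip 39.7 j [-0.46  0.06  1.5  -0.17  1.82 -0.64]
arc now [-0.14  1.09  0.75]
```

{"name": "drive_tool", "arguments": {
  "targets": [
    [[0.03,0,0,0,5.6,-7.6,9],[0.0378,0,0,0,5.9,-9.6,9],[0.0378,0,0,0,5.8,-9.6,9],[0.0378,0,0,0,5.8,-9.6,9],[0.0378,0,0,0,5.8,-9.6,9],[0.0378,0,0,0,5.8,-9.6,9],[0,0,0,0,0,0,9],[0,0,0,0,0,0,9]]
  ]
}}

```text
time: 18.2
eef_pos: [541.2, -226.0, 317.9]
ee_rot: [-0.164, 0.627, 0.736, -0.193]
ft_force: [5.8, -4.4, -5.8]
width: 10.4
grip_force: 40.1
```

```bash
python3 - <<'E'
from h import *
lift(.605,1)
E
```

```text
tilt 0.5119 radial f 7.2 tang f -2.6
t 18.2 pos [ 541.2 -226.   317.9] shift [ -0.2  16.4 -22.9] turn [0.0931 0.0023 0.002 ] ft [ 5.8 -4.4 -5.8] w 10.4 grip 40.1 j [-0.38  0.25  1.24 -0.29  2.08 -0.63]
arc now [-0.15  0.99  0.16]
```

{"name": "drive_tool", "arguments": {
  "targets": [
    [[0.0378,0,0,0,6.5,-9.6,9],[0.0378,0,0,0,6.3,-9.6,9],[0.0175,0,0,0,3.2,-4.2,9],[0,0,0,0,0,0,9],[0,0,0,0,0,0,9],[0,0,0,0,0,0,9]]
  ]
}}

```text
time: 18.95
eef_pos: [565.9, -222.2, 330.1]
ee_rot: [-0.194, 0.619, 0.726, -0.228]
ft_force: [-0.4, -4.5, -2.0]
width: 10.5
grip_force: 40.3
```

```bash
python3 - <<'E'
from h import *
from bench import arm
lift(.605,1)
c=arm.capture("top");s=arm.capture("scene")
np.savez("top2.npz",**{k:np.array(c[k]) for k in c})
a=cv2.resize(c["color"][135:260,345:475],None,fx=3,fy=3,interpolation=2);b=cv2.resize(s["color"][130:260,165:295],None,fx=3,fy=3,interpolation=2)
m=np.zeros((390,790,3),np.uint8);m[:375,:390]=a;m[:390,395:785]=b;cv2.imwrite("pics/c7.png",m)
E
```

```text
tilt 0.6069 radial f 0.2 tang f -2.3
t 18.95 pos [ 565.9 -222.2  330.1] shift [-0.   0.6 -0.1] turn [-0.0019  0.0017  0.0008] ft [-0.4 -4.5 -2. ] w 10.5 grip 40.3 j [-0.35  0.34  1.13 -0.35  2.19 -0.64]
arc now [-0.03  0.9  -0.57]
```

View pics/c7.png

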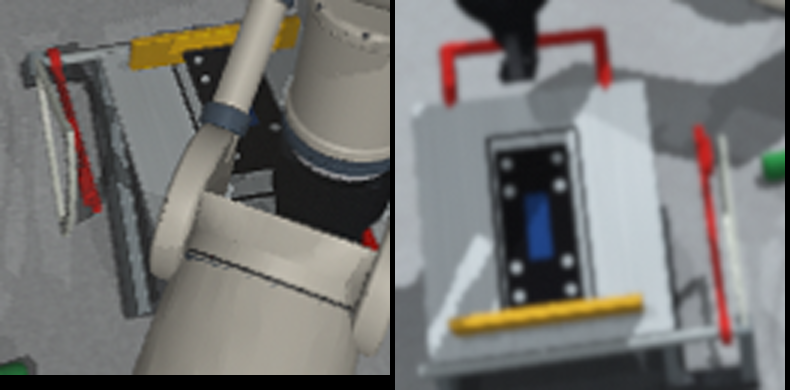

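The plate sits against the ledge, still inside its outline, and the bar is held at scene (207,143). I check the flap angle from that bar pixel, then hand in.

```bash
python3 - <<'E'
from h import *
from bench import arm
s=load("scene")
for t in(.55,.605,.66): print(t,proj(s,[HINGE+R.from_rotvec(FY*t).apply(BAR-HINGE)+3*Z]).round(1))
o=state()[0];print(o["time"],o["joint_velocities"].round(4).tolist())
print(arm.hand_in())
E
```

```text
0.55 [[208.1 146.1]]
0.605 [[207.3 143.6]]
0.66 [[206.6 141.4]]
19.05 [0.0001, -0.0007, -0.0002, 0.0005, 0.001, -0.0002]
the job is handed in; nothing more can be done
None
```

The job is handed in with the top plate lying in its outline against the ledge and the flap held by its red bar at about 0.605 rad; I measured the pointer at about 0.606 rad, and the hand-in gave no verdict.

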